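# Gauge the spray-gun air tank and switch the air to the charged one

### The arm

A 6-joint arm with a two-finger parallel gripper is mounted at the origin on the work surface. World frame = base frame: x ahead of the robot, y to its left, z up, the work surface at z = 0. Lengths are in m, angles in rad, forces in N, time in s.
With the tool pointing down it reaches from about 0.3 to 0.85 m from the base axis. Payload 5.4 kg.
Tool frame: the origin (TCP) lies at the very end of the fingers, on their centre line; the grasp point (between the pads) lies r.grip_point_offset behind it (r.grip_point_offset is the distance from the TCP to the grasp point, in m); z points along the fingers, y is the line along which they close (so a half turn about z gives the same grasp; the last joint's range is limited). The gripper opens to 85 mm and grips with 20 to 120 N. Pads are 22 mm wide; open, the fingers measure 114 mm over their backs; the gripper's body (76 mm by 85 mm) begins 54 mm behind the grasp point. The pads swing forward as they close: fully open they stand 13 mm farther back than shut.
Start: joints at [-0.21, 0.158, 1.597, -0, 1.386, -0.21], TCP at [0.575, -0, 0.231] pointing down, gripper open.
Joint ranges: [-2.91, 2.91], [-0.94, 2.29], [0.18, 2.7], [-1.29, 4.43], [0.17, 2.64], [-3, 3]. Speed limits (rad/s): [2.57, 2.57, 3.14, 3.14, 3.14, 3.14].

### API

Orientations are given as [roll, pitch, yaw] about the fixed x, y, z axes, in that order (R = Rz(yaw) Ry(pitch) Rx(roll)).
In Python, from rig import r gives the robot as it stands.
- The arm moves only by the tool servo_tool, never from a script. Its argument "steps" is a list that holds one entry, the list of rows, each a list of 4 numbers: the shift along the tool's x, y, z in units of 0.4 m (1.0 is 0.4 m), then the turn about the tool's z in units of pi/2 rad (1.0 is pi/2 rad). In form: [[[dx, dy, dz, turn], ...]]. A call has 1 to 12 rows; each row is the pose to reach, as a shift and turn from the pose commanded when the call began, along the tool's axes at that moment; what a row does not reach only later rows make up. A row lasts 1/8 s, in which the tool goes at most 62.5 mm and 10.7 degrees, less where a joint would pass 70% of its speed; a pose out of reach is approached as far as the arm can. A call with a number of a shift or a turn outside -1 to 1 is refused whole. A call with a gripper value outside its range is refused whole. "jaw" is the gripper's target within -1 to 1 (shut at 1, half-way at 0, fully open at -1), set as the call begins (left out, the last holds). The fingers move at their own pace and stop on an object; "grip_force" is the grip in N (left out, the last holds). Time passes only in rows, so rows that repeat a pose let the fingers close. It gives the time, the measured TCP pose, the force, the opening and the grip force at its end, in the units of the state.
- r.state(): the state, without advancing time (a new reading comes with each control period).
- r.camera(name): name is "scene" or "side" or "wrist"; returns the picture (480x640x3 uint8, blue, green, red); there is no depth.
- r.camera_info(name): a dict with "fx", "fy", "cx", "cy" (pixels), "dist" ([k1, k2, p1, p2, k3] as OpenCV has them; the pictures are not rectified), "world_from_camera" (4x4, takes a point from camera to world coordinates). Camera axes: x right, y up, looking along -z (the intrinsics and any distortion apply to the point x, -y, -z); pixel columns grow to the right and rows downward; lengths in m; the calibration is good to about 2 mm. A picture is of the moment at which its call begins: read the wrist's pose just before it. camera_info takes no time and is no camera call; for the wrist camera it gives the pose at the moment of the call.
- r.hand_in(): hands the job in; it is judged then, once.
The state is a dict: "t": time; "q": joint angles; "joint_velocities": joint speeds; "effort": joint torques, N m; "eef_pos": TCP position; "orientation": TCP orientation; "force": force on the tool from outside, world axes, zero at the start; "wrist_torque": the same for the moment, N m; "opening": opening from 0.0 (shut) to 1.0 (fully open); "gripper_force": force on a finger pad.
Only numpy, scipy, OpenCV 4.12 (cv2) and the standard library are available. Lean on these libraries where they do the work, as an engineer would, in place of code of your own. Each camera call takes 0.05 s, during which the arm holds its last target. There are 200 camera calls.

### The job

Take the stick gauge from its forked rest, press it squarely down on the bare valve stem of the uncapped air tank until the stem is fully in, see how far the rod has come out, and lay the gauge back upright in both forks of its rest without pushing the rod back in. If the dark ring on the rod came out of the barrel, the uncapped tank is charged: throw the lever of the change-over valve fully over towards it; if the ring stayed inside, throw the lever fully over towards the capped tank. Do not shift or tip the pots, jar, dish and brush standing around.

Things in the scene. Friction and masses are not known exactly. Their poses are not given: they have to be found in the camera images.
- gauge: the stick gauge, loose, 0.19 kg: square aluminium barrel 130 x 24 x 24 mm, level in its rest, a black ribbed grip block on top, a round chuck below. Origin: on the barrel's centre line over the chuck's axis; x along the barrel (x -50 to +80 mm) to the end where the rod comes out, z up. Grip block 30 mm (x) by 22 mm (y), 12 to 54 mm above the origin: grip it across the 22 mm. Balances near the grip
- gauge_mouth (a point): centre of the lower lip of the chuck's flared rubber mouth, 44 mm below the gauge's origin; axes as the gauge. The mouth is 48 mm across outside, 40 mm inside at the lip, narrowing to 31 mm; its ceiling, which presses on the stem, is 16 mm above the lip
- gauge_rod (a joint): how far the white rod (10 mm thick, steel end cap 17 mm across, 6 mm thick) is out of the barrel's +x end, m: 0 in (cap against the barrel), at most 0.0625; it stays where pushed. A thicker dark ring, 26 to 30 mm behind the cap, is clear of the barrel at 0.030. Pressed fully on the stem, a charged tank brings it out 0.035 to 0.052, a nearly flat one 0.007 to 0.025
- tank: the uncapped tank: a fixed upright grey cylinder, 110 mm across, 125 mm high to the neck on its top, with a bare steel valve stem on its axis. It may be the left-hand (y > 0) or the right-hand one. Origin: centre of its underside, z up
- tank_stem (a point): centre of the top of the bare stem when not pressed, 160 mm above the table (the point is fixed to the tank and does not go down with the stem). The stem is a steel tube 23 mm across with a 16 mm bore, standing 35 mm above the neck
- tank_seal (a joint): how far the sprung stem is pushed down, in m: 0 free, 0.012 fully in, against a firm stop. The spring pushes back with 3 N at first and 10 N at the stop; moving the rod adds about 4 N
- spare_tank: the capped tank: the same grey cylinder, fixed, with a black dust cap, 34 mm across and reaching 167 mm above the table, on its stem; on the other side of the valve. Origin: centre of its underside
- rest_seat (a point): where the gauge's origin is when in its rest, 70 mm above the table; x along the rest, z up. Fixed wooden base 120 x 70 x 8 mm with two forks 12 mm thick, 38 mm either side of this point along x; the barrel lies on saddles 58 mm above the table, in slots 30 mm wide and 10 mm deep (fork tops 68 mm above the table). The gauge may lie either way round
- lever (a joint): angle of the change-over lever, rad: 0 upright, grows as its knob leans to the robot's left (+y), negative to the right (-y); stops at +0.7 and -0.7; stays where it is left and takes about 1.5 N at the knob
- lever_tip (a point): centre of the lever's black ball knob, 26 mm across. The lever, a 12 mm steel bar, swings about a level axis 92 mm from this point and 62 mm above the table, on a fixed steel valve block 70 x 90 x 50 mm between the tanks
- paint_jar: a closed glass paint jar, 52 mm across, 60 mm high; loose, to be left alone; origin: centre of its underside
- saucer: a small white ceramic dish, 80 mm across, 18 mm high; loose, to be left alone; origin: centre of its underside
- pot_left: a small clear pigment pot with a metal cap, 34 mm across, 36 mm high, standing between the valve and the left-hand tank; loose, to be left alone; origin: centre of its underside
- pot_right: the same kind of pot, between the valve and the right-hand tank; loose, to be left alone; origin: centre of its underside
- brush: a flat paint brush 160 mm long, 14 mm wide, lying beyond the valve; loose, to be left alone; origin: about its middle, at the underside

How it is judged:
On the way:
1. the gauge is pressed squarely onto the bare stem until the stem is fully in (at least 10.5 of 12 mm) and the rod has come out (value of joint tank_seal above 0.0105 m and value of joint gauge_rod above 0.004 m and horizontal distance between gauge_mouth and tank_stem below 0.008 m and angle between gauge's own z axis and vertical below 0.15 rad and contact force between gauge and tank above 3 N), for 0.2 s.
At the end, for the whole second after the job is handed in: Gauge still and upright in both forks of its rest (18 mm from its seat, 6 mm high, 0.12 rad upright, 0.15 rad in line), rod at least 4 mm out. Rod over 30 mm out: lever over 0.5 rad towards the uncapped tank; under 30 mm: over 0.5 rad towards the capped one (distance between gauge and rest_seat below 0.018 m and z of gauge in the frame of rest_seat below 0.006 m and angle between gauge's own z axis and vertical below 0.12 rad and angle between the x axis of gauge and the x axis of rest_seat, either way round below 0.15 rad and linear speed of gauge below 0.02 m/s and ((value of joint gauge_rod above 0.03 m and world y of tank above 0 m and value of joint lever above 0.5 rad) or (value of joint gauge_rod above 0.03 m and world y of tank below 0 m and value of joint lever below -0.5 rad) or (value of joint gauge_rod between 0.004 and 0.03 m and world y of tank above 0 m and value of joint lever below -0.5 rad) or (value of joint gauge_rod between 0.004 and 0.03 m and world y of tank below 0 m and value of joint lever above 0.5 rad))); the robot touches nothing.
It fails at once if a jar, dish, pot or brush is moved by more than 25 mm or tipped over (distance of any of paint_jar, saucer, pot_left, pot_right, brush from where it was at the start of the episode above 0.025 m or angle between any of paint_jar, saucer, pot_left, pot_right's own z axis and vertical above 0.5 rad).
It also fails if it takes over 62 s, if anything falls off the work surface, if the arm or the gripper's body presses on something with over 40 N, if the wrist force passes 120 N, or if a joint passes its speed limit or range.

## Working session

There is one attempt and no reset: what is moved stays moved. The work goes in short steps, Python scripts to look and compute and a tool call to move; the robot and the scene stay as the last step left them, time stands still between calls to the robot, and variables do not carry over. Pictures are saved under pics/ and viewed, at most 10 in all, crops included, and the job is handed in when it is done.

Besides the shell and the picture viewer there is one more tool, called after "Call:" as name(argument=value, ...) on one line, values as JSON. servo_tool: Moves the arm, as the interface text tells. Its arguments: {"type":"object","properties":{"steps":{"type":"array","items":{"type":"array","items":{"type":"array","items":{"type":"number"}}}},"jaw":{"type":"number"},"grip_force":{"type":"number"}},"required":["steps"]}

```bash
mkdir -p pics; cat > h.py <<'E'
import numpy as np, cv2
from rig import r
def snap(n,f):
    i=r.camera_info(n); im=r.camera(n); cv2.imwrite('pics/'+f,im); return im,i
def ray(i,u,v):
    K=np.array([[i['fx'],0,i['cx']],[0,i['fy'],i['cy']],[0,0,1.]])
    p=cv2.undistortPoints(np.array([[[u,v]]],float),K,np.array(i['dist']))[0,0]
    T=np.array(i['world_from_camera']); return T[:3,3],T[:3,:3]@np.array([p[0],-p[1],-1])
def onz(i,u,v,z):
    o,d=ray(i,u,v); return o+d*(z-o[2])/d[2]
def proj(i,P):
    T=np.linalg.inv(np.array(i['world_from_camera'])); c=T[:3,:3]@np.array(P,float)+T[:3,3]
    K=np.array([[i['fx'],0,i['cx']],[0,i['fy'],i['cy']],[0,0,1.]])
    q,_=cv2.projectPoints(np.array([[[c[0],-c[1],-c[2]]]]),np.zeros(3),np.zeros(3),K,np.array(i['dist'])); return q[0,0]
E
python3 - <<'E'
from h import *
a,i=snap('scene','s0.png'); b,j=snap('side','d0.png'); c,k=snap('wrist','w0.png')
for x in (i,j,k): print(np.round(np.array(x['world_from_camera']),3).tolist(),x['fx'])
s=r.state(); print(s['t'],s['eef_pos'],s['orientation'],s['force'],r.grip_point_offset)
cv2.imwrite('pics/sd.png',cv2.resize(np.vstack([a,b]),(400*1,600)))
E
```

```text
[[-0.553, -0.528, 0.645, 1.105], [0.833, -0.341, 0.435, 0.342], [-0.01, 0.778, 0.629, 0.653], [0.0, 0.0, 0.0, 1.0]] 495.1837433811677
[[-0.991, 0.076, -0.114, 0.409], [-0.137, -0.558, 0.818, 0.852], [-0.001, 0.826, 0.564, 0.725], [0.0, 0.0, 0.0, 1.0]] 496.6591168772255
[[1.0, -0.001, 0.002, 0.573], [0.0, 0.956, 0.293, 0.073], [-0.002, -0.293, 0.956, 0.373], [0.0, 0.0, 0.0, 1.0]] 364.51330293279705
0.15 [5.74519664e-01 4.73387492e-05 2.30526653e-01] [-3.14012971e+00 -2.84679223e-04  1.57076143e+00] [ 0.25651565 -0.37614135  0.12982763] 0.0187
```

View pics/s0.png

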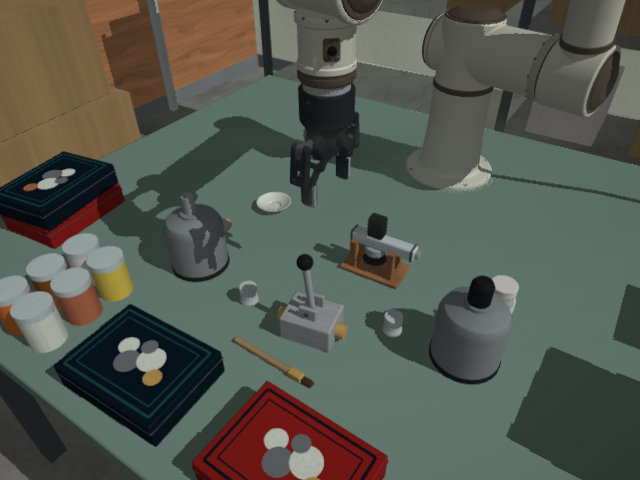

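View pics/d0.png

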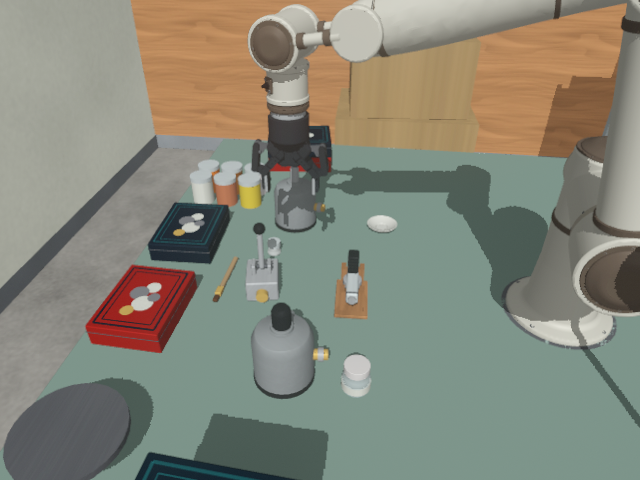

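Scene view: the bare-stem tank is the right-hand one (stem top ≈(187,198)), the capped tank is on the left (cap ≈(481,287)). The gauge is at ≈(377,230) with its rod end towards +y (≈(416,252)), and the knob is at (305,262). The side view agrees: gauge block (353,260), knob (259,229), stem hidden by the gripper.

```bash
python3 - <<'E'
from h import *
i=r.camera_info('scene'); j=r.camera_info('side')
def tri(p,q):
    o,d=ray(i,*p);e,f=ray(j,*q); s=np.linalg.lstsq(np.c_[d,-f],e-o,rcond=None)[0]
    return ((o+d*s[0]+e+f*s[1])/2).round(3),np.linalg.norm(o+d*s[0]-e-f*s[1]).round(4)
print('knob',tri((305,262),(259,229)))
print('cap',tri((482,282),(281,308)))
print('stem',onz(i,187,198,.16))
print('pots',onz(i,249,300,.0),onz(i,392,332,0))
a=cv2.imread('pics/s0.png');b=cv2.imread('pics/d0.png');c=cv2.imread('pics/w0.png')
A=cv2.resize(a[200:290,330:430],(400,360),interpolation=2);B=cv2.resize(b[240:330,310:410],(400,360),interpolation=2)
C=cv2.resize(a[180:240,150:250],(400,240),interpolation=2)
m=np.zeros((600,800,3),np.uint8);m[:360,:400]=A;m[:360,400:]=B;m[360:,:400]=C
m[360:,420:740]=cv2.resize(c,(320,240));cv2.imwrite('pics/m0.png',m)
E
```

```text
knob (array([0.642, 0.005, 0.152]), np.float64(0.0024))
cap (array([0.548, 0.248, 0.161]), np.float64(0.0025))
stem [ 0.6226552  -0.26440395  0.16      ]
pots [ 0.64545894 -0.12236201  0.        ] [0.57075995 0.13174899 0.        ]
```

View pics/m0.png

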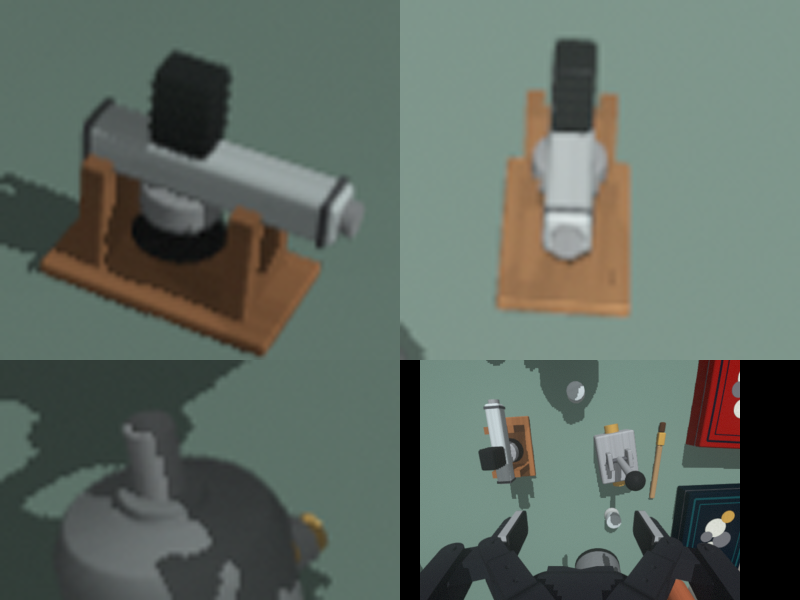

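```bash
python3 - <<'E'
from h import *
i=r.camera_info('scene'); j=r.camera_info('side'); k=r.camera_info('wrist')
A=lambda x,y:(330+x/4,200+y/4); B=lambda x,y:(310+x/4,240+y/4)
for p in [(40,258),(263,342),(320,262)]: print('base sc',onz(i,*A(*p),.008).round(4))
for p in [(500,302),(630,310)]: print('base sd',onz(j,*B(p[0]-400,p[1]),.008).round(4))
for p in [(174,52),(230,68),(212,98),(157,82)]: print('blk sc',onz(i,*A(*p),.124).round(4))
for p in [(557,41),(596,41)]: print('blk sd',onz(j,*B(p[0]-400,p[1]),.124).round(4))
c=cv2.imread('pics/w0.png'); roi=c[150:260,90:190]
m=(roi.max(2)<60).astype(np.uint8); n,l,s,ce=cv2.connectedComponentsWithStats(m); q=1+s[1:,4].argmax(); print(s[q],ce[q])
cn=cv2.findContours((l==q).astype(np.uint8),0,2)[0][0]; print((cv2.approxPolyDP(cn,3,True)[:,0]+[90,150]).tolist())
hs=cv2.cvtColor(c,cv2.COLOR_BGR2HSV)
bm=((hs[...,1]<40)&(hs[...,2]>90)).astype(np.uint8)[60:260,100:200]
n,l,s,ce=cv2.connectedComponentsWithStats(bm); q=1+s[1:,4].argmax()
cn=cv2.findContours((l==q).astype(np.uint8),0,2)[0][0]; print(s[q],(cv2.approxPolyDP(cn,3,True)[:,0]+[100,60]).tolist())
E
```

```text
base sc [ 0.479  -0.0291  0.008 ]
base sc [0.4727 0.0889 0.008 ]
base sc [0.4072 0.0869 0.008 ]
base sd [0.4692 0.089  0.008 ]
base sd [0.4017 0.0859 0.008 ]
blk sc [0.4375 0.0147 0.124 ]
blk sc [0.4348 0.0419 0.124 ]
blk sc [0.4592 0.0456 0.124 ]
blk sc [0.4619 0.0194 0.124 ]
blk sd [0.45   0.0138 0.124 ]
blk sd [0.43   0.0111 0.124 ]
[  28   24   54   46 2054] [54.57497566 46.27604674]
[[164, 174], [139, 175], [118, 182], [126, 219], [153, 218], [169, 210]]
[  26   17   70  166 5362] [[137, 78], [136, 86], [129, 89], [126, 97], [130, 100], [135, 132], [127, 133], [126, 138], [127, 143], [126, 134], [135, 133], [138, 148], [128, 148], [138, 150], [142, 173], [167, 175], [172, 200], [171, 210], [152, 220], [155, 235], [144, 234], [144, 230], [146, 237], [153, 237], [154, 242], [181, 241], [188, 234], [183, 204], [192, 193], [195, 177], [187, 166], [178, 166], [169, 100], [156, 95], [158, 90], [166, 90], [156, 78]]
```

Call:
servo_tool(steps=[[[0.02,-0.11,0,-0.015],[0.05,-0.22,0,-0.03],[0.0725,-0.329,0,-0.03],[0.0725,-0.329,0,-0.03],[0.0725,-0.329,0,-0.03],[0.0725,-0.329,0,-0.03]]], jaw=-1)

```text
t: 0.9
eef_pos: [0.4443, 0.0287, 0.2315]
orientation: [3.141, 0.0, 1.618]
force: [0.5, -0.8, 0.7]
opening: 1.0
gripper_force: 0.0
```

```bash
python3 - <<'E'
from h import *
a,i=snap('scene','s1.png'); b,j=snap('side','d1.png'); c,k=snap('wrist','w1.png')
s=r.state(); print(s['t'],s['eef_pos'],s['orientation'],s['force'])
m=np.zeros((600,800,3),np.uint8)
m[:480,:640]=c
m[480:,:160]=cv2.resize(a,(160,120))
C=cv2.resize(b[150:240,250:350],(267,240)); m[360:,533:]=C
A=cv2.resize(a[180:240,150:250],(200,120));m[480:,330:530]=A
cv2.imwrite('pics/m1.png',m)
E
```

```text
1.05 [0.44396787 0.02875055 0.23125973] [-3.14133573e+00 -5.63791754e-05  1.61772385e+00] [ 0.73795462 -0.59563785  0.07788687]
```

View pics/m1.png

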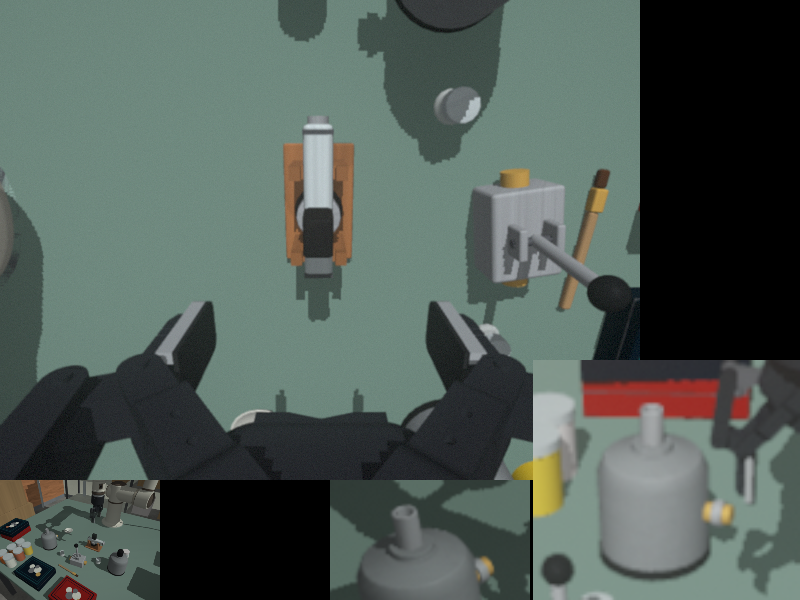

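Wrist view shows the gauge in line with the tool, block top at x 303–333, lower edge y≈258. The stem is now visible in both fixed views: scene ≈(187.5,196), side ≈(294,168).

```bash
python3 - <<'E'
from h import *
i=r.camera_info('scene'); j=r.camera_info('side'); k=r.camera_info('wrist')
for p in [(303,258),(333,258)]: print('blk -x edge',onz(k,*p,.124).round(4))
a=cv2.imread('pics/s1.png');b=cv2.imread('pics/d1.png')
m=np.zeros((560,800,3),np.uint8)
m[:,:400]=cv2.resize(a[180:236,168:208],(400,560),interpolation=2); m[:,400:]=cv2.resize(b[155:211,274:314],(400,560),interpolation=2)
cv2.imwrite('pics/m2.png',m)
print(onz(i,187.5,196,.16),onz(j,294.2,168,.16))
E
```

```text
blk -x edge [0.4306 0.009  0.124 ]
blk -x edge [0.4525 0.0101 0.124 ]
[ 0.61754161 -0.26830894  0.16      ] [ 0.6141984  -0.27535113  0.16      ]
```

View pics/m2.png

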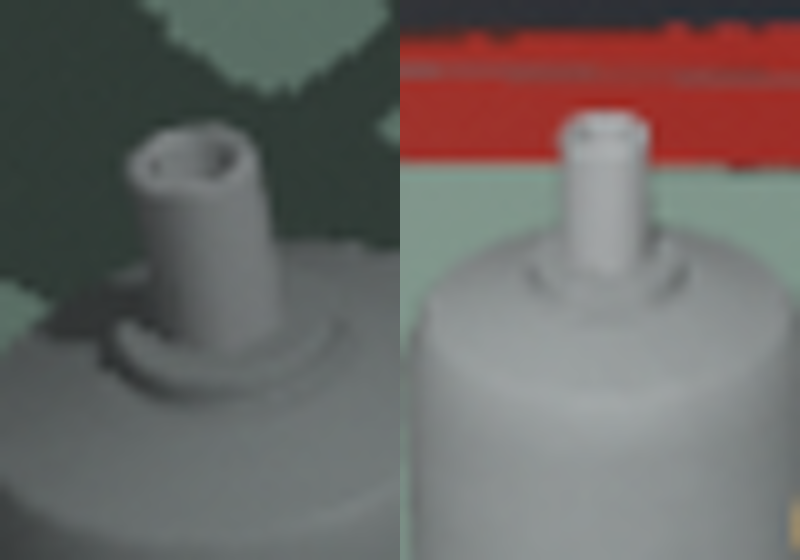

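Call:
servo_tool(steps=[[[0,0,0.1,0],[0,0,0.2,0],[0,0,0.29,0],[0,0,0.34,0],[0,0,0.357,0],[0,0,0.357,0]]])

```text
t: 1.8
eef_pos: [0.4437, 0.0289, 0.0886]
orientation: [-3.141, -0.0, 1.618]
force: [0.5, -0.6, 0.2]
opening: 0.999
gripper_force: 0.0
```

Stem mouth centre: crop (194,158) and (605,132), i.e. scene (187.4,195.8), side (294.5,168.2). Now gripping.

Call:
servo_tool(steps=[[[0,0,0,0],[0,0,0,0],[0,0,0,0],[0,0,0,0],[0,0,0,0],[0,0,0,0],[0,0,0,0],[0,0,0,0]]], jaw=1, grip_force=80)

```text
t: 2.8
eef_pos: [0.4436, 0.029, 0.0888]
orientation: [3.141, 0.0, 1.618]
force: [-1.2, 0.1, 6.1]
opening: 0.248
gripper_force: 78.4
```

Call:
servo_tool(steps=[[[0,0,-0.02,0],[0,0,-0.07,0],[0,0,-0.15,0],[0,0,-0.25,0],[0,0,-0.35,0],[0,0,-0.42,0],[0,0,-0.45,0],[0,0,-0.45,0],[0,0,-0.45,0]]])

```text
t: 3.92
eef_pos: [0.4425, 0.0292, 0.2668]
orientation: [-3.139, -0.001, 1.618]
force: [-0.7, 0.1, -2.3]
opening: 0.246
gripper_force: 78.3
```

```bash
python3 - <<'E'
from h import *
a,i=snap('scene','s3.png'); b,j=snap('side','d3.png')
s=r.state(); print(s['t'],s['eef_pos'],s['orientation'],s['force'],s['opening'])
def tri(p,q):
    o,d=ray(i,*p);e,f=ray(j,*q); t=np.linalg.lstsq(np.c_[d,-f],e-o,rcond=None)[0]
    return ((o+d*t[0]+e+f*t[1])/2).round(4),np.linalg.norm(o+d*t[0]-e-f*t[1]).round(4)
print('stem',tri((187.4,195.8),(294.5,168.2)))
p=s['eef_pos']; g=np.array([p[0],p[1],p[2]-.019])
u,v=proj(i,g).astype(int);U,V=proj(j,g).astype(int);print(u,v,U,V)
m=np.zeros((480,800,3),np.uint8)
m[:,:400]=cv2.resize(a[v-60:v+60,u-50:u+50],(400,480),interpolation=2); m[:,400:]=cv2.resize(b[V-60:V+60,U-50:U+50],(400,480),interpolation=2)
cv2.imwrite('pics/m3.png',m)
E
```

```text
4.025 [0.44259075 0.02913487 0.26691902] [-3.13870080e+00 -7.29766100e-04  1.61789984e+00] [ 0.5201183   0.50971136 -2.19540457] 0.24403185532269067
stem (array([ 0.6137, -0.2735,  0.1585]), np.float64(0.0036))
384 156 355 202
```

View pics/m3.png

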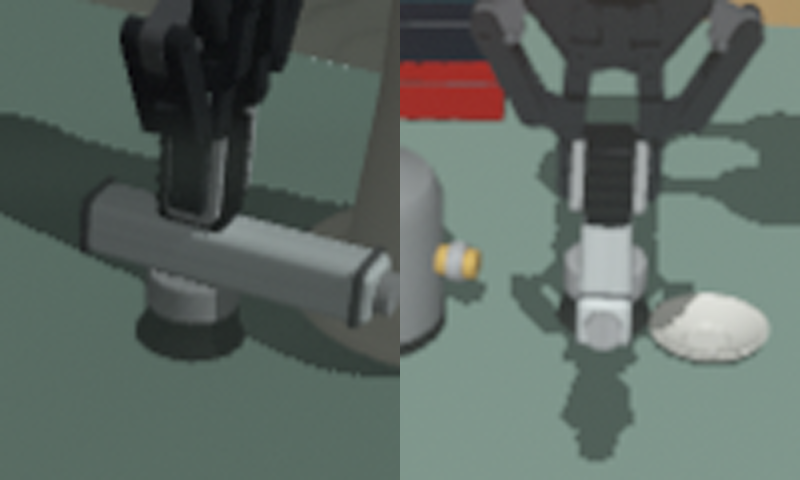

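Gauge hangs level in the pads; in the scene crop the lip spans x 136–243, bottom y≈360 (centre ≈ scene (381.5,178)); in the side crop the lip spans 558–648 (side x≈355.7).

```bash
python3 - <<'E'
from h import *
i=r.camera_info('scene'); j=r.camera_info('side')
print(onz(i,381.5,178,.2043).round(4))
for g in ([.4426,.0291,.2043],[.4426,.0251,.2043],[.4426,.0331,.2043]): print(proj(i,g),proj(j,g))
# rim check: project the lip circle about a candidate and list extremes
t=np.linspace(0,6.28,60)
for y in (.025,.029,.033):
  P=np.array([proj(i,[.4426+.024*np.cos(a),y+.024*np.sin(a),.2043]) for a in t]); print(y,P.min(0),P.max(0))
E
```

```text
[0.4411 0.0267 0.2043]
[382.34588426 178.78780879] [354.07638351 221.72435113]
[380.26456396 178.11903867] [354.21746656 220.64078192]
[384.43583881 179.45932848] [353.93433128 222.81526901]
0.025 [366.12611581 170.84090235] [394.36504369 185.68554845]
0.029 [368.17385303 171.48053121] [396.4822706  186.38529604]
0.033 [370.23005558 172.12272989] [398.60832091 187.08798861]
```

Call:
servo_tool(steps=[[[-0.05,0.026,0,0],[-0.13,0.068,0,0],[-0.23,0.12,0,0],[-0.34,0.176,0,0],[-0.45,0.234,0,0],[-0.56,0.29,0,0],[-0.66,0.342,0,0],[-0.73,0.379,0.02,0],[-0.767,0.398,0.04,0],[-0.767,0.398,0.045,0],[-0.767,0.398,0.045,0],[-0.767,0.398,0.045,0]]])

```text
t: 5.52
eef_pos: [0.6168, -0.2693, 0.251]
orientation: [3.141, 0.0, 1.619]
force: [0.1, -0.2, -0.8]
opening: 0.245
gripper_force: 78.4
```

```bash
cat > chk.py <<'E'
from h import *
import sys
f=sys.argv[1]
a,i=snap('scene','s%s.png'%f); b,j=snap('side','d%s.png'%f)
s=r.state(); print(s['t'],s['eef_pos'],s['orientation'],s['force'],s['opening'])
u,v,U,V=187,185,294,160
m=np.zeros((480,800,3),np.uint8)
m[:,:400]=cv2.resize(a[v-60:v+60,u-50:u+50],(400,480),interpolation=2); m[:,400:]=cv2.resize(b[V-60:V+60,U-50:U+50],(400,480),interpolation=2)
cv2.imwrite('pics/m%s.png'%f,m)
E
python3 chk.py 4
```

```text
5.625 [ 0.61692544 -0.26943346  0.25117637] [3.14091447e+00 4.55974865e-04 1.61858943e+00] [ 0.03369287 -0.87413893 -1.56677852] 0.2551835491833397
```

View pics/m4.png

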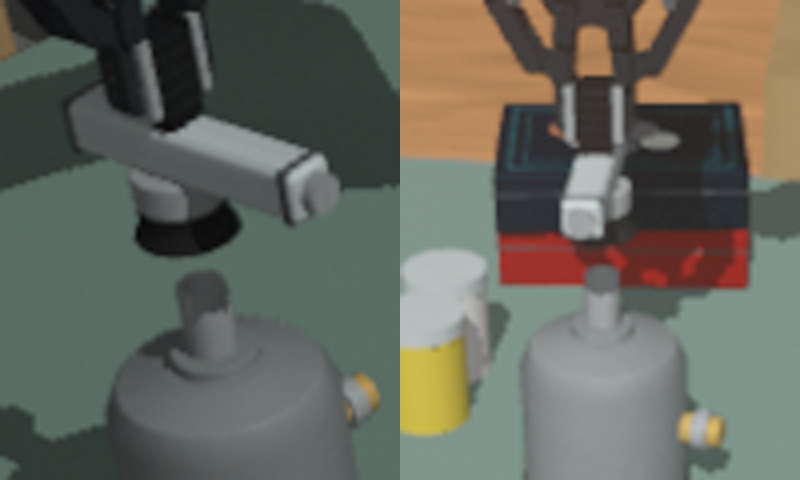

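```bash
python3 - <<'E'
from h import *
from scipy.optimize import least_squares
i=r.camera_info('scene'); j=r.camera_info('side')
t=np.linspace(0,6.28,90)
def ext(k,x,y,z,R): 
    P=np.array([proj(k,[x+R*np.cos(a),y+R*np.sin(a),z]) for a in t]); return P.min(0),P.max(0)
def f(p):
    l,h=ext(i,p[0],p[1],.1886,.024); return [l[0]-(137+134/4),h[0]-(137+241/4),h[1]-(125+256/4)]
q=least_squares(f,[.616,-.27],diff_step=1e-3).x; st=onz(i,187.4,195.8,.16)
print('mouth by scene',q,f(q),'stem by scene',st, 'stem-mouth',st[:2]-q)
s2=onz(j,294.5,168.3,.16); l,h=ext(j,s2[0],s2[1],.1886,.024); print('side expected lip if on stem',l,h,'measured right',244+236/4,'at bottom',100+244/4, 'stem', s2)
E
```

```text
mouth by scene [ 0.61614063 -0.27145015] [np.float64(-0.5244172143103185), np.float64(0.5283107489763097), np.float64(-0.041365278098822955)] stem by scene [ 0.61717347 -0.26892921  0.16      ] stem-mouth [0.00103285 0.00252095]
side expected lip if on stem [284.69788139 153.9739413 ] [303.80267151 162.18261693] measured right 303.0 at bottom 161.0 stem [ 0.61315412 -0.2737672   0.16      ]
```

Call:
servo_tool(steps=[[[0.0075,0,0.02,0],[0.0075,0,0.04,0],[0.0075,0,0.06,0],[0.0075,0,0.08,0],[0.0075,0,0.095,0],[0.0075,0,0.1,0],[0.0075,0,0.1,0]]])

```text
t: 6.5
eef_pos: [0.6167, -0.267, 0.2105]
orientation: [3.142, 0.0, 1.618]
force: [-0.0, 0.2, -2.5]
opening: 0.246
gripper_force: 78.4
```

Call:
servo_tool(steps=[[[0,0,0.006,0],[0,0,0.012,0],[0,0,0.018,0],[0,0,0.024,0],[0,0,0.028,0],[0,0,0.032,0],[0,0,0.034,0],[0,0,0.034,0]]])

```text
t: 7.5
eef_pos: [0.617, -0.2672, 0.1979]
orientation: [3.141, 0.001, 1.618]
force: [-2.4, 0.8, 6.6]
opening: 0.251
gripper_force: 79.5
```

Call:
servo_tool(steps=[[[0,0,0.003,0],[0,0,0.006,0],[0,0,0.008,0],[0,0,0.01,0],[0,0,0.01,0]]])

```text
t: 8.12
eef_pos: [0.6171, -0.2672, 0.1952]
orientation: [3.14, 0.001, 1.618]
force: [-2.8, 2.2, 11.5]
opening: 0.249
gripper_force: 80.3
```

```bash
python3 chk.py 5
```

```text
8.225 [ 0.61708    -0.26721956  0.19518066] [3.14025144e+00 1.20723739e-03 1.61797905e+00] [-3.18365291  1.66773603 10.73316518] 0.24438685499242946
```

View pics/m5.png

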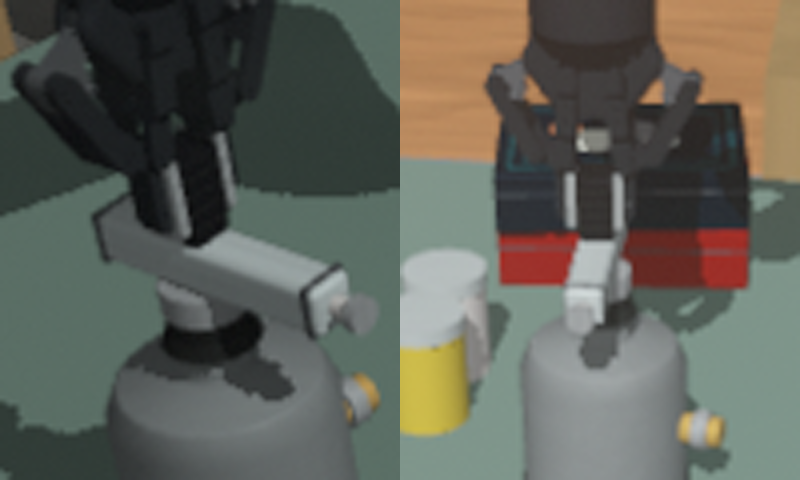

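Mouth is over the stem, rod a little out (cap now ≈(357,313) in the crop). Not yet at the stop; press on.

Call:
servo_tool(steps=[[[0,0,0.002,0],[0,0,0.004,0],[0,0,0.006,0],[0,0,0.006,0],[0,0,0.006,0]]])

```text
t: 8.85
eef_pos: [0.6172, -0.2673, 0.1947]
orientation: [3.14, 0.002, 1.618]
force: [-6.2, 4.5, 17.5]
opening: 0.242
gripper_force: 81.2
```

Call:
servo_tool(steps=[[[0,0,0.002,0],[0,0,0.004,0],[0,0,0.004,0],[0,0,0.004,0],[0,0,0.004,0]]])

```text
t: 9.48
eef_pos: [0.6174, -0.2673, 0.1946]
orientation: [3.139, 0.002, 1.618]
force: [-8.6, 5.2, 23.4]
opening: 0.246
gripper_force: 82.0
```

```bash
python3 - <<'E'
from h import *
a,i=snap('scene','s6.png'); s=r.state(); print(s['t'],s['eef_pos'],s['orientation'],s['force'],s['wrist_torque'])
# expected cap centre (on rod axis) for rod extension e; gauge origin z = lip+.044
ax=np.array([-.0472,.9989,0]); og=np.array([.617,-.2675,.176])
for e in (0,.01,.02,.03,.04,.05): print(e,proj(i,og+ax*(.080+e+.006)))
print('barrel end',proj(i,og+ax*.080))
cv2.imwrite('pics/m6.png',cv2.resize(a[160:235,150:250],(800,600),interpolation=2))
E
```

```text
9.525 [ 0.61736343 -0.26738846  0.19465584] [3.13909088e+00 2.51826415e-03 1.61818573e+00] [-7.95674731  5.54204637 23.54044236] [ 1.00779294  1.89665348 -0.02635778]
0 [224.36249453 202.21840999]
0.01 [228.97092097 203.89145087]
0.02 [233.62347416 205.58050315]
0.03 [238.32081222 207.28580551]
0.04 [243.06360682 209.00760154]
0.05 [247.85254358 210.7461399 ]
barrel end [221.61835068 201.22217345]
```

View pics/m6.png

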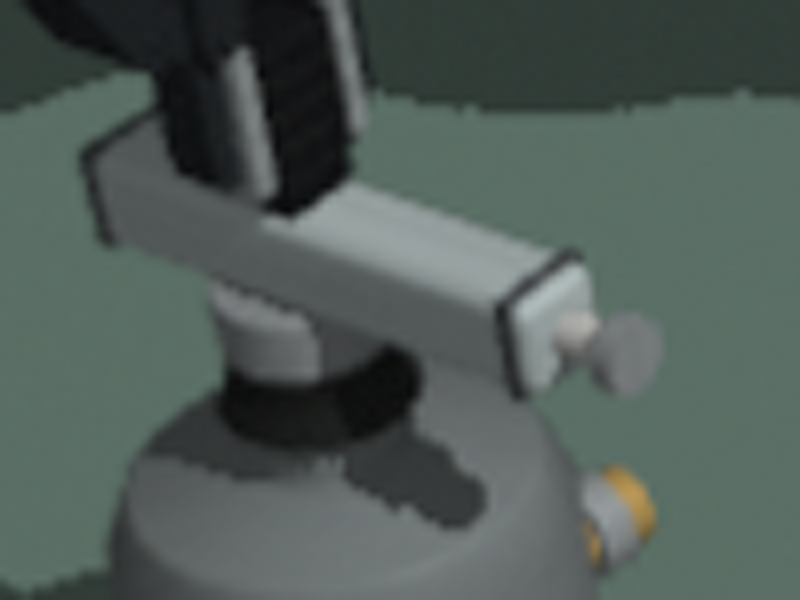

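Pressed to the firm stop (23 N, no further travel). Cap centre at crop (633,352) → scene (229,204), i.e. about 10–11 mm of rod out, only white rod visible and no dark ring: nearly flat, so the lever goes to the capped tank (+y). Lift off and return.

Call:
servo_tool(steps=[[[0,0,-0.02,0],[0,0,-0.05,0],[0,0,-0.09,0],[0,0,-0.14,0],[0,0,-0.19,0],[0,0,-0.2,0],[0,0,-0.2,0]]])

```text
t: 10.4
eef_pos: [0.6168, -0.267, 0.2691]
orientation: [3.141, 0.0, 1.618]
force: [-0.9, 0.8, -2.5]
opening: 0.246
gripper_force: 78.7
```

Call:
servo_tool(steps=[[[0.05,-0.026,0,0],[0.13,-0.068,0,0],[0.23,-0.12,0,0],[0.34,-0.178,0,0],[0.45,-0.236,0,0],[0.56,-0.293,0,0],[0.66,-0.346,0.05,0],[0.73,-0.382,0.12,0],[0.7595,-0.398,0.2,0],[0.7595,-0.398,0.28,0],[0.7595,-0.398,0.3,0],[0.7595,-0.398,0.3,0]]])

```text
t: 11.9
eef_pos: [0.4432, 0.0289, 0.1488]
orientation: [-3.141, -0.0, 1.618]
force: [0.5, -0.3, -1.9]
opening: 0.249
gripper_force: 78.7
```

```bash
python3 - <<'E'
from h import *
a,i=snap('scene','s7.png'); b,j=snap('side','d7.png'); s=r.state(); print(s['t'],s['eef_pos'],s['orientation'],s['force'],s['wrist_torque'])
m=np.zeros((480,800,3),np.uint8)
m[:,:400]=cv2.resize(a[180:300,325:425],(400,480),interpolation=2); m[:,400:]=cv2.resize(b[210:330,300:400],(400,480),interpolation=2)
cv2.imwrite('pics/m7.png',m)
E
```

```text
12.0 [0.44438074 0.02861663 0.15017064] [3.13951717e+00 5.42528980e-04 1.61755681e+00] [-0.18305702  0.03192872 -1.33016785] [-0.02359203 -0.05768316  0.02747067]
```

View pics/m7.png

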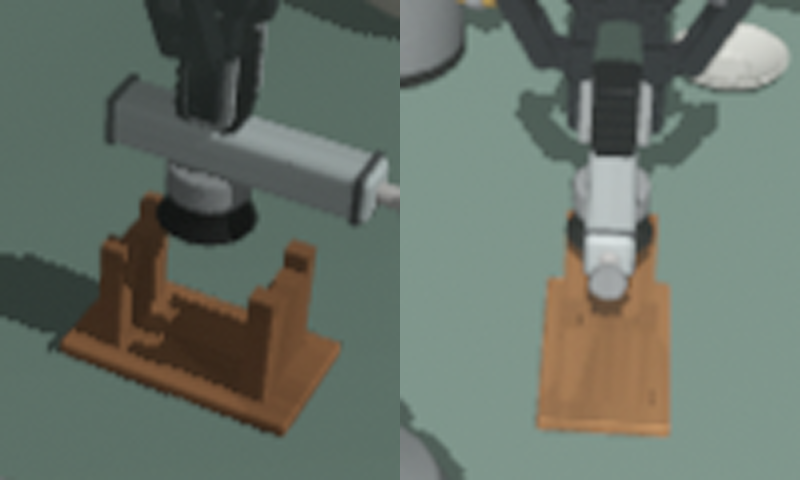

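Gauge is level, in line above the rest, and the rod is still out. Lowering.

Call:
servo_tool(steps=[[[0,0,0.04,0],[0,0,0.08,0],[0,0,0.11,0],[0,0,0.13,0],[0,0,0.14,0],[0,0,0.146,0],[0,0,0.15,0],[0,0,0.15,0]]])

```text
t: 13.0
eef_pos: [0.4435, 0.029, 0.089]
orientation: [3.141, 0.0, 1.618]
force: [-0.2, -0.4, -2.4]
opening: 0.245
gripper_force: 78.7
```

Call:
servo_tool(steps=[[[0,0,0.002,0],[0,0,0.004,0],[0,0,0.004,0],[0,0,0.004,0]]])

```text
t: 13.5
eef_pos: [0.4437, 0.0289, 0.0888]
orientation: [3.142, 0.0, 1.618]
force: [-5.3, 0.3, 11.2]
opening: 0.25
gripper_force: 80.4
```

Call:
servo_tool(steps=[[[0,0,-0.003,0],[0,0,-0.003,0],[0,0,-0.003,0]]])

```text
t: 13.88
eef_pos: [0.4438, 0.0289, 0.0888]
orientation: [3.141, 0.0, 1.618]
force: [-1.5, -0.6, 3.4]
opening: 0.246
gripper_force: 79.5
```

Call:
servo_tool(steps=[[[0,0,0,0],[0,0,0,0],[0,0,0,0],[0,0,0,0],[0,0,0,0],[0,0,0,0],[0,0,0,0],[0,0,0,0]]], jaw=-1)

```text
t: 14.88
eef_pos: [0.4434, 0.029, 0.0885]
orientation: [3.142, -0.0, 1.618]
force: [-0.0, 0.1, 0.1]
opening: 1.001
gripper_force: 0.0
```

Call:
servo_tool(steps=[[[0,0,-0.05,0],[0,0,-0.15,0],[0,0,-0.25,0],[0,0,-0.35,0],[0,0,-0.38,0],[0,0,-0.38,0]]])

```text
t: 15.62
eef_pos: [0.4436, 0.029, 0.2405]
orientation: [3.141, 0.0, 1.618]
force: [-0.3, -0.2, -0.5]
opening: 1.002
gripper_force: 0.0
```

```bash
python3 - <<'E'
from h import *
a,i=snap('scene','s8.png'); b,j=snap('side','d8.png'); c,k=snap('wrist','w8.png'); s=r.state(); print(s['t'],s['eef_pos'],s['orientation'],s['force'])
m=np.zeros((480,800,3),np.uint8)
m[:,:400]=cv2.resize(a[200:320,300:400],(400,480),interpolation=2); m[:,:400]=cv2.resize(a[195:315,325:425],(400,480),interpolation=2)
m[:240,400:720]=cv2.resize(c,(320,240)); m[240:,400:]=cv2.resize(b[210:300,220:370],(400,240),interpolation=2)
cv2.imwrite('pics/m8.png',m)
def tri(p,q):
    o,d=ray(i,*p);e,f=ray(j,*q); t=np.linalg.lstsq(np.c_[d,-f],e-o,rcond=None)[0]
    return ((o+d*t[0]+e+f*t[1])/2).round(4)
def dark(im,x,y,n):
    q=im[y-n:y+n,x-n:x+n]; mk=(q.max(2)<50).astype(np.uint8); mk=cv2.morphologyEx(mk,cv2.MORPH_OPEN,np.ones((5,5)))
    p=cv2.findNonZero(mk); (u,v),R=cv2.minEnclosingCircle(p); return u+x-n,v+y-n,R
A=dark(a,305,262,16);B=dark(b,259,229,14);print(A,B,tri(A[:2],B[:2]))
E
```

```text
15.775 [0.4423337  0.02918324 0.23849703] [-3.13813163e+00 -9.10361516e-04  1.61786367e+00] [-0.88769144 -0.23485286  0.38291069]Traceback (most recent call last):
  File "<stdin>", line 13, in <module>
  File "<stdin>", line 12, in dark
cv2.error: OpenCV(4.12.0) /io/opencv/modules/imgproc/src/shapedescr.cpp:201: error: (-215:Assertion failed) count >= 0 && (depth == CV_32F || depth == CV_32S) in function 'minEnclosingCircle'
```

View pics/m8.png

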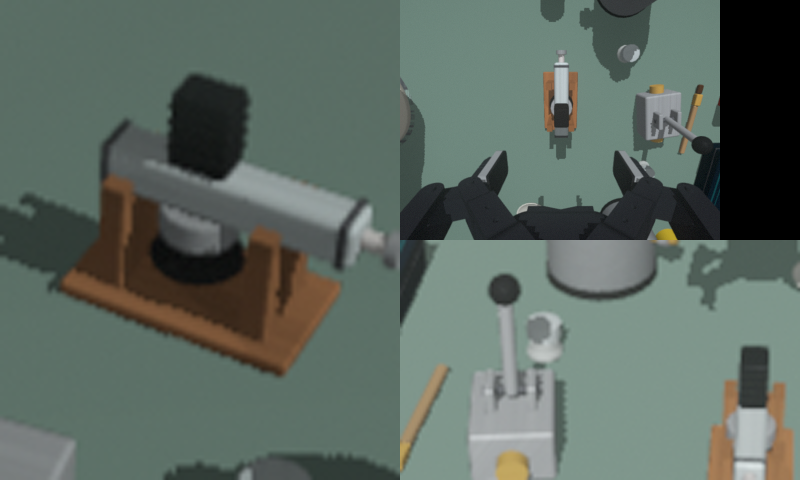

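Gauge sits in both forks with the rod still ~10 mm out; the lever is near upright (knob side ≈(259,229)). Now to the lever with shut fingers, from its -y side.

Call:
servo_tool(steps=[[[-0.06,0.12,0,0],[-0.12,0.25,0,0],[-0.18,0.37,0,0],[-0.233,0.486,0,0],[-0.233,0.486,0,0],[-0.233,0.486,0.08,0],[-0.233,0.486,0.16,0],[-0.233,0.486,0.24,0],[-0.233,0.486,0.3,0],[-0.233,0.486,0.314,0],[-0.233,0.486,0.314,0]]], jaw=1)

```text
t: 17.15
eef_pos: [0.6415, -0.0546, 0.115]
orientation: [-3.141, -0.0, 1.618]
force: [-0.1, -0.0, 0.2]
opening: 0.0
gripper_force: 0.0
```

Call:
servo_tool(steps=[[[0.03,0,0,0],[0.06,0,0,0],[0.09,0,0,0],[0.12,0,0,0],[0.15,0,0,0],[0.17,0,0,0],[0.17,0,0,0]]])

```text
t: 18.02
eef_pos: [0.6385, 0.0138, 0.1146]
orientation: [-3.141, -0.001, 1.619]
force: [0.4, -0.3, -0.4]
opening: 0.002
gripper_force: 0.0
```

Call:
servo_tool(steps=[[[0.02,0,0,0],[0.04,0,0,0],[0.05,0,0,0],[0.05,0,0,0]]])

```text
t: 18.52
eef_pos: [0.6379, 0.0336, 0.115]
orientation: [3.141, -0.001, 1.618]
force: [-0.5, 0.3, -0.0]
opening: -0.004
gripper_force: 0.0
```

```bash
cat > knob.py <<'E'
from h import *
import sys
a,i=snap('scene','sk%s.png'%sys.argv[1]); b,j=snap('side','dk%s.png'%sys.argv[1]); s=r.state(); print(s['eef_pos'],s['force'])
for z,y in ((.154,.005),(.15,.03),(.14,.05),(.132,.064)): print('exp',y,proj(i,[.64,y,z]).round(),proj(j,[.64,y,z]).round())
for n,im,(x0,x1,y0,y1) in (('sc',a,(280,370,225,310)),('sd',b,(235,290,205,275))):
    q=im[y0:y1,x0:x1]; mk=((q.max(2)<60)&(np.ptp(q.astype(int),2)<14)).astype(np.uint8); mk=cv2.morphologyEx(mk,cv2.MORPH_OPEN,cv2.getStructuringElement(2,(7,7)))
    N,l,st,ce=cv2.connectedComponentsWithStats(mk)
    for t in range(1,N): print(n,st[t]+[x0,y0,0,0,0],(ce[t]+[x0,y0]).round(1))
E
python3 knob.py 1
```

```text
[0.63790101 0.03328962 0.11499985] [ 0.41312869 -0.12595543 -0.1953784 ]
exp 0.005 [306. 260.] [260. 229.]
exp 0.03 [319. 268.] [257. 237.]
exp 0.05 [330. 277.] [255. 247.]
exp 0.064 [338. 285.] [254. 254.]
sc [ 299  225   49   62 1796] [321.4 248.3]
sc [363 255   7  10  51] [366.4 259.4]
sc [334 272  16  16 213] [341.6 279.3]
sd [256 206   7   7  33] [259. 209.]
sd [263 205   7   4  20] [266. 206.]
```

Call:
servo_tool(steps=[[[0.02,0,0,0],[0.03,0,0,0],[0.04,0,0,0],[0.05,0,0,0],[0.05,0,0,0]]])

```text
t: 19.25
eef_pos: [0.6381, 0.0451, 0.1162]
orientation: [3.14, 0.014, 1.618]
force: [-1.2, -25.6, 2.6]
opening: -0.004
gripper_force: 10.6
```

```bash
python3 knob.py 2; python3 - <<'E'
from h import *
i=r.camera_info('scene')
for z in (.13,.14,.15): print(onz(i,341.6,279.3,z))
E
```

```text
[0.6380451  0.04508546 0.11618929] [ -1.53193731 -24.67745939   2.45571832]
exp 0.005 [306. 260.] [260. 229.]
exp 0.03 [319. 268.] [257. 237.]
exp 0.05 [330. 277.] [255. 247.]
exp 0.064 [338. 285.] [254. 254.]
sc [ 306  225   51   65 1887] [329.1 248.8]
sc [363 255   7  10  51] [366.4 259.4]
sc [339 276  16  16 214] [346.4 283.5]
sd [258 205  16  10  76] [264.6 209. ]
[0.62511377 0.06115629 0.13      ]
[0.63428294 0.06653686 0.14      ]
[0.6434521  0.07191744 0.15      ]
```

The 25 N and stalled motion show the lever is at its +y stop. Backing off and up.

Call:
servo_tool(steps=[[[-0.05,0,0,0],[-0.12,0,0,0],[-0.2,0,0,0],[-0.2,0,-0.1,0],[-0.2,0,-0.2,0],[-0.2,0,-0.3,0],[-0.2,0,-0.3,0],[-0.2,0,-0.3,0]]])

```text
t: 20.35
eef_pos: [0.6402, -0.0265, 0.234]
orientation: [-3.14, -0.001, 1.618]
force: [-0.8, -0.0, -0.2]
opening: -0.0
gripper_force: 0.0
```

```bash
python3 knob.py 3; python3 - <<'E'
from h import *
i=r.camera_info('scene');j=r.camera_info('side')
a=cv2.imread('pics/s8.png').astype(int);b=cv2.imread('pics/sk3.png').astype(int)
print('gauge patch diff',np.abs(a-b)[195:290,335:425].max(2).__gt__(40).sum())
d=cv2.imread('pics/dk3.png'); q=d[215:270,240:275]; mk=(q.max(2)<75).astype(np.uint8)
N,l,st,ce=cv2.connectedComponentsWithStats(mk); t=1+st[1:,4].argmax(); print(st[t],ce[t]+[240,215])
# cap position in scene: rod out estimate
ax=np.array([-.0472,.9989,0]); og=np.array([.4435,.027,.07])
for e in (0,.01,.02,.03): print(e,proj(i,og+ax*(.086+e)))
q=b[245:275,395:440].astype(np.uint8); g=((np.ptp(q.astype(int),2)<16)&(q.max(2)>90)).astype(np.uint8)
N,l,st,ce=cv2.connectedComponentsWithStats(g); print([(s[:5]+[395,245,0,0,0]).tolist() for s in st[1:]])
E
```

```text
[ 0.63965753 -0.02650918  0.23281903] [0.46757117 0.57240753 0.15717632]
exp 0.005 [306. 260.] [260. 229.]
exp 0.03 [319. 268.] [257. 237.]
exp 0.05 [330. 277.] [255. 247.]
exp 0.064 [338. 285.] [254. 254.]
sc [363 255   7  10  51] [366.4 259.4]
sc [339 276  16  16 212] [346.4 283.5]
gauge patch diff 218
[ 13  36  12  12 110] [258.26363636 256.07272727]
0 [419.09802149 255.01850877]
0.01 [424.33087374 256.83606474]
0.02 [429.6120082  258.67034902]
0.03 [434.94212694 260.52160432]
[[395, 245, 33, 18, 326], [402, 262, 1, 1, 1], [405, 263, 1, 1, 1], [408, 264, 1, 1, 1], [410, 265, 1, 3, 3], [407, 271, 2, 2, 2], [406, 274, 1, 1, 1]]
```

```bash
python3 -c "
from rig import r
print(r.hand_in())"
```

```text
the job is handed in; nothing more can be done
None
```

The job is handed in: the gauge pressed to the stop showed about 10 mm of rod and no dark ring, so I threw the lever fully left to the capped tank and laid the gauge back in both forks with its rod out; no verdict came back, the pots, jar, dish and brush were not re-measured at the end, and I viewed 11 pictures against the limit of 10.

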